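# Select a tap on the bench supply and switch its output on

## Task

With the fingertips, push the lever of the bench supply's rotary selector clockwise, click by click, to setting 5 (the fifth mark after the off ring), without pinching the lever and without going past that setting. Then press the push button on the separate small box fully in and let it come back out. Leave everything else on the bench where it is: nothing is to be gripped, lifted or pushed away.

Things in the scene. Friction and masses are not known exactly. Their poses are not given: they have to be found in the camera images.
- supply: Bench supply: grey box with a bare-metal level top panel, 240 (x) x 220 (y) mm, 100 mm high, fixed to the bench. Origin under its centre; x from its front edge to its back edge, y to the left, z up. Three steel terminals, 18 mm high, stand on the panel at x = -102, y = 30 to 82 mm; the solder spool near x = -83, y = -70 mm.
- dial (a point): Point on the selector's axis, at the height of the supply's top panel, 15 mm beyond the supply's centre; axes as the supply's. Black marks 30 degrees apart lie flat on the panel around it, 72 to 90 mm out: a ring (off, setting 0) at 105 degrees, counter-clockwise from x seen from above, then clockwise seven bars, each longer than the last, settings 1 to 7.
- mark5 (a point): Middle of the black bar of setting 5, flat on the panel at -45 degrees from x of dial, 79 mm from the axis.
- selector (a joint): Angle of the selector, rad, growing clockwise from above: 0 = off, setting n at n x 0.5236; stops just beyond 0 and 3.665. The lever points 105 degrees minus this angle from x of dial. A spring click holds each setting; midway is a crest (about 2 to 4 N at the lever's outer part), past which it snaps to the next and stays. Starts resting in any of settings 0 to 3.
- nose (a point): Top of the lever's outer end. The lever is a black straight bar with a white line on top, 16 mm thick, from the axis to 62 mm out on one side only, 12 to 42 mm above the panel. Under it a round hub, radius 24 mm, to 12 mm above the panel; round the axis a boss, radius 16 mm, to 42 mm. x points outward along the lever, y to its trailing side, z up.
- trail_face: The lever's trailing side face (the one to push for a clockwise turn), 44 x 30 mm, 18 to 62 mm from the axis, its outside 8 mm to the +y side of the lever's middle. Origin on the selector's axis at panel height; x outward along the lever, z up.
- lead_face: The lever's other side face, alike, on the -y side. Same origin and axes. Touching both faces at once counts as pinching.
- output_top (a point): Centre of the top of the push button: black, round, 32 mm across, 10 mm proud of a steel collar (48 mm across, 12 mm high), so 22 mm above the box, facing up, on the middle of the small aluminium button box (80 x 80 x 54 mm).
- output (a joint): Travel of the push button, m: 0 out, 0.006 fully in (5 N); it springs back.
- button_box: The small aluminium box that carries the push button, fixed to the bench to the left or the right of the supply, 80 x 80 x 54 mm (rubber foot 86 mm square). Origin under its centre.
- tip_cleaner: Bystander, loose: black round soldering-tip cleaner with a dome of brass wool, 74 mm across, 63 mm high, on the side of the supply where the button box is not. Origin under its centre.
- solder_spool: Bystander, loose: solder spool, 54 mm across, 32 mm high, upright on the supply's panel by its front right corner. Origin under its centre.
- screwdriver: Bystander, loose: screwdriver, 170 mm long, lying to the left of and behind the supply. Origin on the underside.
- heatsink: Bystander, loose: finned aluminium heatsink, 60 x 40 x 30 mm, on the bench, right of the middle, near the robot. Origin under its centre.
- circuit_board: Bystander, loose: circuit board with parts, 70 x 100 mm, 24 mm high, to the right of and behind the supply. Origin under its centre.
Things that resemble listed ones, but are neither listed nor needed, are in the scene too. What is shaped like the button_box but red is not meant.

How it is judged:
On the way, in this order (a step that is already met when the one before it is completed fails the run):
1. the selector rests at setting 5 (value of joint selector between 2.48799 and 2.74799 rad and velocity of joint selector below 0.1 rad/s), for 0.3 s.
2. the push button is pressed fully in (value of joint selector between 2.48799 and 2.74799 rad and value of joint output above 0.0045 m), for 0.05 s.
At the end, for the whole second after the job is handed in: The selector rests at setting 5 (2.618 rad, within 0.13 rad), the push button is out again (travel under 1 mm) after having been pressed in more than 4.5 mm with the selector at setting 5, and every bystander is within 20 mm of its first place (value of joint selector between 2.48799 and 2.74799 rad and value of joint output below 0.001 m and distance of each of tip_cleaner, solder_spool, screwdriver, heatsink, circuit_board from where it was at the start of the episode below 0.02 m); the robot touches nothing.
It fails at once if the selector is turned past setting 5 (more than 0.3 rad beyond it, over the next crest) (value of joint selector above 2.91799 rad).
It fails at once if the push button is pressed (over 3 mm) while the selector is not at setting 5 (value of joint output above 0.003 m and not (value of joint selector between 2.48799 and 2.74799 rad)).
It fails at once if the lever is pinched: fingers bear on both of its side faces at once (contact force between each of trail_face, lead_face and the fingers above 0.7 N).
It fails at once if a bystander is moved or lifted more than 20 mm (distance of any of tip_cleaner, solder_spool, screwdriver, heatsink, circuit_board from where it was at the start of the episode above 0.02 m).
It also fails if it takes over 70 s, if anything falls off the work surface, if the arm or the gripper's body presses on something with over 40 N, if the wrist force passes 120 N, or if a joint passes its speed limit or range.

## Robot

A 7-joint arm with a two-finger parallel gripper is mounted at the origin on the work surface. World frame = base frame: x ahead of the robot, y to its left, z up, the work surface at z = 0. Lengths are in m, angles in rad, forces in N, time in s.
With the tool pointing down it reaches from about 0.425 to 0.875 m from the base axis. Payload 4.7 kg.
Tool frame: the origin (TCP) lies on the centre line of the jaws, within the pads' length; the fingertips stand ahead of it and the grasp point (between the pads) lies 2 mm behind it (nose_length is the z of the fingertips in the tool frame, in m); z points along the fingers, y is the line along which they close (so a half turn about z gives the same grasp; the last joint's range is limited). The gripper opens to 87 mm and grips with 3 to 60 N. Pads are 19 mm wide; open, the fingers measure 117 mm over their backs; the gripper's body (75 mm by 190 mm) begins 51 mm behind the grasp point.
Start: joints at [-1.318, 0.321, -0.07, 1.45, 0.023, 1.371, -0.057], TCP at [0.154, 0.632, 0.24] pointing down, gripper open.
Joint ranges: [-2.86, 2.86], [-0.3, 2.09], [-1.38, 1.24], [0.06, 2.45], [-1.56, 4.7], [0.09, 2.05], [-2.69, 2.69]. Speed limits (rad/s): [2.57, 2.57, 3.14, 3.14, 3.14, 3.14, 3.14].

## Interface

Orientations are given as a rotation vector (axis times angle).
In Python, from bench import * gives the robot as it stands.
- The arm moves only by the tool send_rows, never from a script. Its arguments are lists of equal length, an entry for each row: "xyz": the shift along the tool's x, y, z in mm, a list of three; "dr": the turn, a rotation vector about the tool's x, y, z in rad, a list of three. A call has exactly 10 rows; each row is the pose to reach, as a shift and turn from the pose commanded when the call began, along the tool's axes at that moment; what a row does not reach only later rows make up. A row lasts 1/12 s, in which the tool goes at most 41.7 mm and 7.16 degrees, less where a joint would pass 70% of its speed; a pose out of reach is approached as far as the arm can. A call with a gripper value outside its range is refused whole. "jaw" is the finger opening in mm, from 0 to 87, set as the call begins (left out, the last holds). The fingers move at their own pace and stop on an object; "grip_force" is the grip in N (left out, the last holds). Time passes only in rows, so rows that repeat a pose let the fingers close, or fill a call up. It gives the time, the measured TCP pose, the force, the opening and the grip force at its end, in the units of the state.
- get_state(): the state, without advancing time (a new reading comes with each control period).
- get_image(name): name is "scene" or "top" or "wrist"; returns the picture (420x560x3 uint8, red, green, blue); there is no depth.
- calibration(name): a dict with "vfov" (degrees; the focal length in pixels is half the picture's height over the tangent of half this angle, whatever the lens; pixels are square), "cx", "cy" (the principal point, pixels), "rvec" (rotation vector, rad) and "tvec" (3), from world to camera coordinates, as OpenCV has them; the wrist camera has in their place "hand_eye" (4x4, takes a point from camera to tool coordinates, whose origin is the TCP and whose axes are the flange's). Camera axes: x right, y down, z forward; pixel columns grow to the right and rows downward; lengths in m; the calibration is good to about 2 mm. A picture is of the moment at which its call begins: read the wrist's pose just before it. calibration takes no time and is no camera call.
- close_job(): hands the job in; it is judged then, once.
The state is a dict: "time": time; "joint_positions": joint angles; "qd": joint speeds; "joint_torque": joint torques, N m; "position": TCP position; "tool_rot": TCP orientation; "ft_force": force on the tool from outside, world axes, zero at the start; "torque": the same for the moment, N m; "grip_width": opening from 0.0 (shut) to 1.0 (fully open); "grip_force": force on a finger pad.
Only numpy, scipy, OpenCV 4.12 (cv2) and the standard library are available. Lean on these libraries where they do the work, as an engineer would, in place of code of your own. Each camera call takes 0.05 s, during which the arm holds its last target. There are 200 camera calls.

## Working session

There is one attempt and no reset: what is moved stays moved. The work goes in short steps, Python scripts to look and compute and a tool call to move; the robot and the scene stay as the last step left them, time stands still between calls to the robot, and variables do not carry over. Pictures are saved under pics/ and viewed, at most 10 in all, crops included, and the job is handed in when it is done.

Besides the shell and the picture viewer there is one more tool, called after "Emit:" by a JSON object that holds its "fn" and its "kwargs". send_rows: Moves the arm, as the interface text tells. Its arguments: {"type":"object","properties":{"xyz":{"type":"array"},"dr":{"type":"array"},"jaw":{"type":"number"},"grip_force":{"type":"number"}},"required":["xyz","dr"]}

```bash
mkdir -p pics; ls
cat > h.py <<'E'
from bench import *
import numpy as np, cv2
from scipy.spatial.transform import Rotation as R
def cam(name):
    c=calibration(name); f=210/np.tan(np.radians(c["vfov"])/2)
    K=np.array([[f,0,c["cx"]],[0,f,c["cy"]],[0,0,1]])
    if "rvec" in c:
        Rm=cv2.Rodrigues(np.array(c["rvec"],float))[0]; t=np.array(c["tvec"],float).ravel()
    else:
        s=get_state(); T=np.eye(4); T[:3,:3]=R.from_rotvec(s["tool_rot"]).as_matrix(); T[:3,3]=s["position"]
        W=np.linalg.inv(T@np.array(c["hand_eye"])); Rm=W[:3,:3]; t=W[:3,3]
    return K,Rm,t
def ray(C,px,z):
    K,Rm,t=C; o=-Rm.T@t
    d=(Rm.T@np.linalg.inv(K)@np.c_[np.atleast_2d(px),np.ones(len(np.atleast_2d(px)))].T).T
    return o+d*((z-o[2])/d[:,2])[:,None]
def proj(C,P):
    K,Rm,t=C; q=(K@(Rm@np.atleast_2d(P).T+t[:,None])).T
    return q[:,:2]/q[:,2:]
def save(n,im): cv2.imwrite("pics/"+n+".png",im[:,:,::-1])
E
python3 - <<'E'
from h import *
for n in("scene","top"):
    c=calibration(n);print(n,c)
    im=get_image(n);save(n,im);np.save(n,im)
print(calibration("wrist")); print(get_state())
im=np.hstack([np.load("scene.npy"),np.load("top.npy")])
E
```

```text
pics
scene {'vfov': 43.35257847098308, 'cx': 280.84733008650636, 'cy': 215.09545669985658, 'rvec': array([ 1.28938877,  2.39328403, -0.84326769]), 'tvec': array([ 0.3474345 , -0.22873355,  1.75312381])}
top {'vfov': 57.52944286353842, 'cx': 280.65176848001346, 'cy': 213.94489443811796, 'rvec': array([ 2.17094941, -2.03918894,  0.21336566]), 'tvec': array([-0.0882287 ,  0.51781694,  0.90066199])}
{'vfov': 59.47628836739337, 'cx': 282.4723079895414, 'cy': 210.49500685962204, 'hand_eye': array([[ 3.10809821e-04, -9.70030424e-01, -2.42983293e-01,
         6.62593824e-02],
       [ 9.99999743e-01,  4.58515876e-04, -5.51332587e-04,
        -7.73345205e-04],
       [ 6.46221081e-04, -2.42983059e-01,  9.70030317e-01,
        -1.44737190e-01],
       [ 0.00000000e+00,  0.00000000e+00,  0.00000000e+00,
         1.00000000e+00]])}
{'time': 0.1, 'joint_positions': array([-1.31790847,  0.32174397, -0.07008438,  1.45156827,  0.02261277,
        1.37080415, -0.0569039 ]), 'qd': array([-0.00140476, -0.00375823,  0.00041814, -0.00154942, -0.00141667,
       -0.00069191, -0.00041774]), 'joint_torque': array([-2.34248164e-04, -4.92571557e+01, -4.05881759e-01, -3.13400066e+01,
       -6.42717490e-02,  3.94950632e-02,  6.27914915e-05]), 'position': array([0.15367929, 0.63108249, 0.23856639]), 'tool_rot': array([-3.74143158e-01, -3.11913200e+00,  2.72376602e-03]), 'ft_force': array([0.04240341, 0.77620273, 0.52988097]), 'torque': array([-0.00997051, -0.0380637 ,  0.02979198]), 'grip_force': 0.0, 'grip_width': 1.0042981756363825}
```

View pics/top.png

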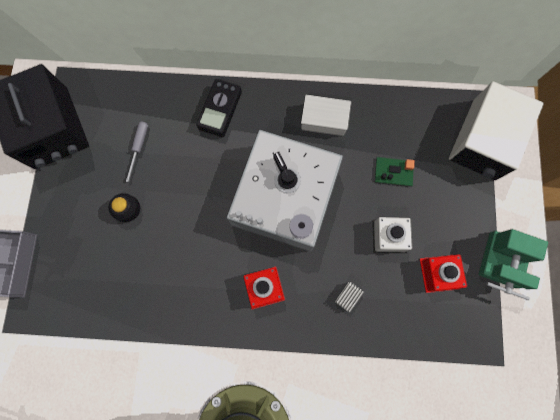

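View pics/scene.png

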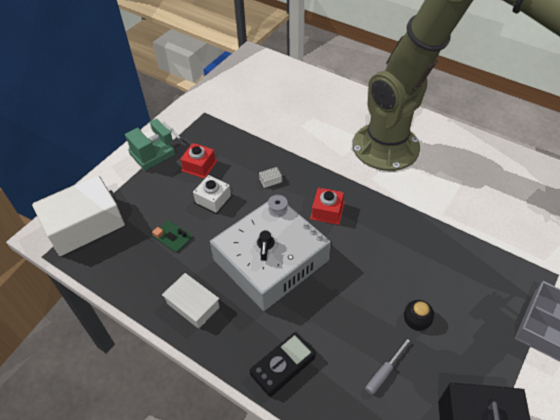

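Run:
```python
from h import *
C=cam("top"); im=np.load("top.npy"); hsv=cv2.cvtColor(im,cv2.COLOR_RGB2HSV)
m=((hsv[...,1]<40)&(hsv[...,2]>110)).astype(np.uint8)
n,l,st,ce=cv2.connectedComponentsWithStats(m)
for px,z,nm in(((260,200),.1,"supply"),((384,246),.054,"box")):
    i=l[px[1],px[0]]; print(nm,i,st[i])
    if i==0: print(im[px[1],px[0]]);continue
    cs,_=cv2.findContours((l==i).astype(np.uint8),0,2); 
    r=cv2.minAreaRect(max(cs,key=cv2.contourArea)); b=cv2.boxPoints(r); P=ray(C,b,z)
    print(r,"\n",P.round(4),np.linalg.norm(np.diff(P,axis=0),axis=1),P.mean(0))
# dark blobs on the panel
m=(hsv[...,2]<70).astype(np.uint8)
n,l,st,ce=cv2.connectedComponentsWithStats(m)
for i in range(1,n):
    x,y=ce[i]
    if 230<x<345 and 130<y<250 and st[i,4]<2000: print(i,st[i],ray(C,[ce[i]],.1)[0].round(4))
save("c1",np.hstack([cv2.resize(im[125:255,225:345],None,fx=4,fy=4,interpolation=2),cv2.resize(im[195:275,350:430],(320,320),interpolation=2)[:320].repeat(1,0) if 0 else np.vstack([cv2.resize(im[205:285,355:435],(320,320),interpolation=2),np.zeros((200,320,3),np.uint8)])]))
for p,z in(((394,235),.054),((397,233),.076),((124,207),.03),((348,297),.03),((302,225),.132),((244,410),0)): print(p,ray(C,[p],z)[0].round(3))
```

```text
supply 7 [ 227  130  116  117 8042]
((284.95904541015625, 186.64442443847656), (91.76782989501953, 95.86750793457031), 18.208484649658203) 
 [[ 0.4952  0.0715  0.1   ]
 [ 0.7312  0.0182  0.1   ]
 [ 0.6689 -0.2013  0.1   ]
 [ 0.4399 -0.1379  0.1   ]] [0.24195749 0.22816841 0.23765299] [ 0.58379852 -0.06238767  0.1       ]
box 11 [379 217  34  33 904]
((395.5, 233.0), (32.0, 33.0), 90.0) 
 [[ 0.53   -0.3009  0.054 ]
 [ 0.5351 -0.383   0.054 ]
 [ 0.4549 -0.3823  0.054 ]
 [ 0.4498 -0.3017  0.054 ]] [0.08222005 0.08022552 0.08077639] [ 0.49244462 -0.34195943  0.054     ]
77 [325 149   2   1   2] [ 0.683  -0.1565  0.1   ]
81 [289 151   1   1   1] [ 0.6722 -0.067   0.1   ]
89 [274 152  23  37 383] [ 0.6103 -0.0609  0.1   ]
96 [305 154   1   1   1] [ 0.6668 -0.1067  0.1   ]
134 [316 166   1   1   1] [ 0.6375 -0.135   0.1   ]
257 [299 223   6   5  25] [ 0.489 -0.107  0.1  ]
(394, 235) [ 0.487 -0.338  0.054]
(397, 233) [ 0.488 -0.339  0.076]
(124, 207) [0.521 0.349 0.03 ]
(348, 297) [ 0.33  -0.233  0.03 ]
(302, 225) [ 0.483 -0.107  0.132]
(244, 410) [0.052 0.002 0.   ]
```

View pics/c1.png

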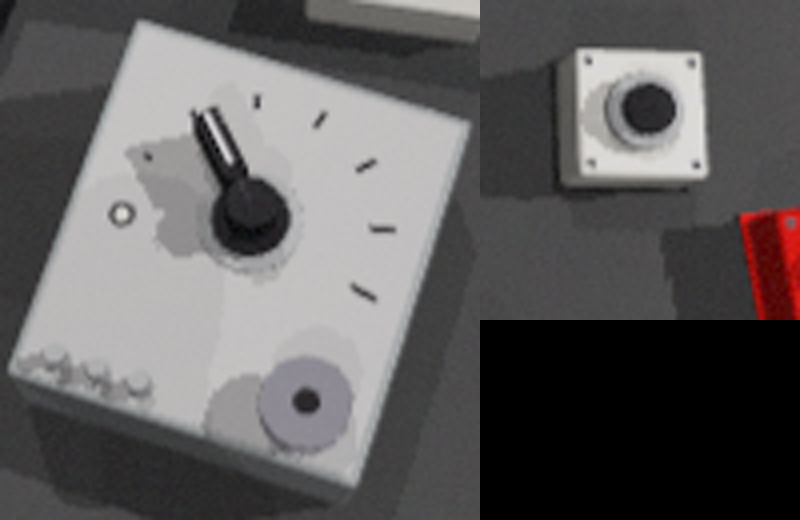

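The crop shows the aluminium button box (crop (648,108), image ≈(395,233)), separate from the two red ones at (264,288) and (443,272). The box is the only non-red one carrying a button, and it is right of the supply. The lever nose is at crop (205,110), covering mark 2; the off ring is at (121,213) and mark 1 at (148,156).

Run:
```python
from h import *
C=cam("top")
def cr(p): return np.array(p,float)/4+[225-.375,125-.375]
cor=cr([(140,20),(470,123),(355,487),(10,372)])
P=ray(C,cor,.1)[:,:2]; print(P.round(4)); L=np.linalg.norm(P-np.roll(P,-1,0),axis=1);print(L)
M=np.array([[120,110],[120,-110],[-120,-110],[-120,110]])/1000
A,_=cv2.estimateAffinePartial2D(M,P); th=np.arctan2(A[1,0],A[0,0]); print("scale",np.hypot(A[0,0],A[1,0]),"yaw",np.degrees(th),"c",A[:,2])
marks={0:(121,213),1:(148,156),3:(257,101),4:(320,119),5:(367,166),6:(383,230),7:(363,293)}
Q=ray(C,cr(list(marks.values())),.1)[:,:2]
Mm=np.array([[np.cos(np.radians(105-30*k)),np.sin(np.radians(105-30*k))] for k in marks])*.079
Bm,_=cv2.estimateAffinePartial2D(Mm,Q); th2=np.arctan2(Bm[1,0],Bm[0,0]); print("marks: scale",np.hypot(Bm[0,0],Bm[1,0]),"yaw",np.degrees(th2),"dial",Bm[:,2])
print("dial from corners",A[:,2]+.015*np.array([np.cos(th),np.sin(th)]))
tip=ray(C,cr([(207,110)]),.142)[0,:2]; v=tip-Bm[:,2]; print("lever",np.hypot(*v),np.degrees(np.arctan2(v[1],v[0])-th2))
b=ray(C,np.array([[648,108]])/4.+[355-120-.375,205-.375],.076); print("button",b)
print(R.from_rotvec(get_state()["tool_rot"]).as_matrix().round(3))
```

```text
[[ 0.7241  0.0095]
 [ 0.6689 -0.1979]
 [ 0.4402 -0.1375]
 [ 0.4958  0.0698]]
[0.2145511  0.23656673 0.21461339 0.23610493]
scale 0.9804580015856413 yaw -14.87636374428027 c [ 0.58224411 -0.06401853]
marks: scale 0.9951218314281929 yaw -14.679278694803008 dial [ 0.59705065 -0.068098  ]
dial from corners [ 0.59674134 -0.06786954]
lever 0.061950899956391574 44.019423727508745
button [[ 0.49163787 -0.33828717  0.076     ]]
[[-0.972  0.236 -0.   ]
 [ 0.236  0.972 -0.002]
 [-0.    -0.002 -1.   ]]
```

```bash
cat >> h.py <<'E'
D=np.array([.597,-.068]); Y=np.radians(-14.7)
def need(x,y,z,ax):   # tool shift (mm) and turn to put TCP at xyz, tool x along world angle ax (rad), pointing down
    s=get_state(); Rm=R.from_rotvec(s["tool_rot"]).as_matrix()
    G=np.array([[np.cos(ax),np.sin(ax),0],[np.sin(ax),-np.cos(ax),0],[0,0,-1]])
    print("shift",(1e3*Rm.T@(np.array([x,y,z])-s["position"])).round(1),"dr",R.from_matrix(Rm.T@G).as_rotvec().round(3),"F",s["ft_force"].round(1),"t",round(s["time"],2))
def push(phi,gap,z=.137,r=.046):  # lever direction phi deg from dial x; gap mm behind trailing face
    a=np.radians(phi)+Y; u=np.array([np.cos(a),np.sin(a)]); n=np.array([-u[1],u[0]])
    p=D+r*u+(.0175+gap/1e3)*n; need(*p,z,a+np.pi/2)
E
python3 -c "
from h import *
push(45,16,.24)"
```

```text
shift [-6.059e+02 -5.184e+02 -5.000e-01] dr [-0.002  0.001  0.803] F [0.  0.8 0.5] t 0.1
```

Emit:
{"fn": "send_rows", "kwargs": {"xyz": [[-15,-13,0],[-45,-39,0],[-75,-65,0],[-105,-90,0],[-135,-116,0],[-165,-142,0],[-195,-167,0],[-225,-193,0],[-255,-219,0],[-285,-244,0]], "dr": [[0,0,0],[0,0,0],[0,0,0],[0,0,0],[0,0,0],[0,0,0],[0,0,0],[0,0,0],[0,0,0],[0,0,0]], "jaw": 0}}

```text
time: 0.93
position: [0.3736, 0.325, 0.2393]
tool_rot: [-0.374, -3.119, 0.0]
ft_force: [1.4, -0.1, -0.1]
grip_width: 0.324
grip_force: 0.0
```

Emit:
{"fn": "send_rows", "kwargs": {"xyz": [[-30,-25,0],[-60,-51,0],[-90,-77,0],[-120,-103,0],[-155,-133,0],[-190,-163,0],[-225,-193,0],[-260,-223,0],[-295,-252,0],[-318,-272,0]], "dr": [[0,0,0.08],[0,0,0.16],[0,0,0.24],[0,0,0.32],[0,0,0.4],[0,0,0.48],[0,0,0.56],[0,0,0.64],[0,0,0.72],[0,0,0.8]]}}

```text
time: 1.77
position: [0.6123, -0.0056, 0.2394]
tool_rot: [-1.564, -2.724, -0.0]
ft_force: [0.2, 0.3, -0.2]
grip_width: 0.002
grip_force: 0.0
```

```bash
python3 -c "
from h import *
push(45,16,.24)
print(get_state()['position'],get_state()['joint_positions'].round(2),get_state()['grip_width'])
push(45,16,.137)
C=cam('wrist');im=get_image('wrist');save('w1',im)
a=np.radians(45)+Y
print(proj(C,[[*D,.142],[*(D+.062*np.array([np.cos(a),np.sin(a)])),.142],[*(D+.079*np.array([np.cos(Y-np.pi/4),np.sin(Y-np.pi/4)])),.1]]).round())"
```

```text
shift [-12.7   1.3  -0.6] dr [ 0. -0. -0.] F [ 0.2  0.3 -0.2] t 1.77
[ 0.61227409 -0.00561596  0.23936794] [-0.51  0.26  0.57  1.57 -0.15  1.35  0.61] 0.0020592275608420614
shift [-12.7   1.3 102.4] dr [ 0. -0. -0.] F [ 0.2  0.3 -0.2] t 1.77
[[221. 280.]
 [308. 280.]
 [232. 343.]]
```

View pics/w1.png

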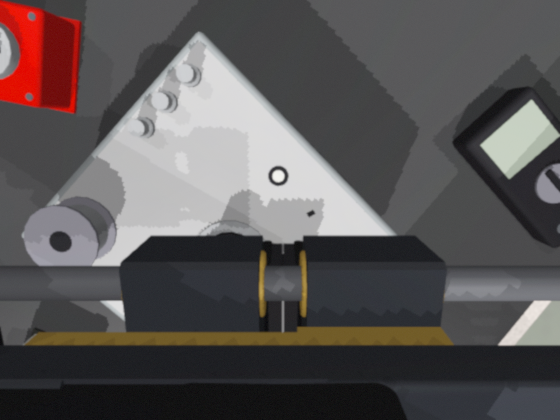

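The wrist view has the ring at (278,176), mark 1 at (311,213) and the spool at (60,240). The lever itself is hidden behind the fingers, where predicted. I'll check the ring against its predicted position while descending.

Emit:
{"fn": "send_rows", "kwargs": {"xyz": [[-4,1,10],[-8,1,20],[-10,1,30],[-10,1,45],[-10,1,60],[-10,1,75],[-10,1,90],[-10,1,98],[-10,1,102],[-10,1,102]], "dr": [[0,0,0],[0,0,0],[0,0,0],[0,0,0],[0,0,0],[0,0,0],[0,0,0],[0,0,0],[0,0,0],[0,0,0]]}}

```text
time: 2.65
position: [0.6165, -0.011, 0.1364]
tool_rot: [-1.556, -2.727, 0.001]
ft_force: [-0.3, -0.9, -0.1]
grip_width: 0.003
grip_force: 0.0
```

```bash
python3 -c "
from h import *
a=np.radians(105)+Y
C=cam('wrist');im=get_image('wrist');np.save('w2',im);save('w2',im)
g=im.max(2)
print('ring pred',proj(C,[[*(D+.081*np.array([np.cos(a),np.sin(a)])),.1]]).round())
push(45,0); push(27,0); push(36,0)
s=get_state();print(s['position'])"
```

```text
ring pred [[274. 190.]]
shift [-21.2  -0.1   0.3] dr [-0.    -0.001  0.004] F [-0.3 -1.1  0.5] t 2.7
shift [-36.3   3.    0.3] dr [-0.    -0.001  0.319] F [-0.3 -1.1  0.5] t 2.7
shift [-28.6   2.    0.3] dr [-0.    -0.001  0.162] F [-0.3 -1.1  0.5] t 2.7
[ 0.61721586 -0.01133228  0.1373609 ]
```

View pics/w2.png

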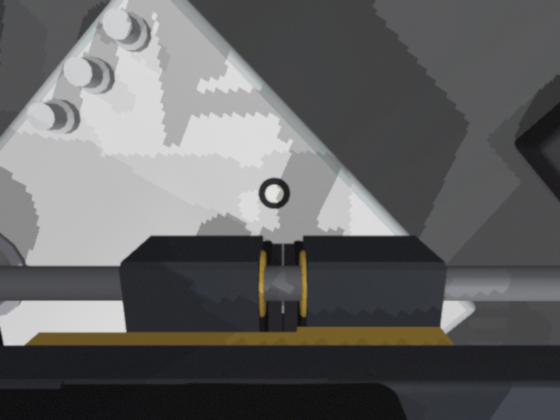

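The ring is at (274,193), predicted (274,190), so the dial pose is good to about 1 mm. First click next.

Emit:
{"fn": "send_rows", "kwargs": {"xyz": [[-6,0,0],[-12,0,0],[-17,0,0],[-20,0,0],[-23,1,0],[-26,1.5,0],[-29,2,0],[-32,2.5,0],[-35,3,0],[-36,3,0]], "dr": [[0,0,0],[0,0,0],[0,0,0],[0,0,0],[0,0,0.04],[0,0,0.11],[0,0,0.17],[0,0,0.23],[0,0,0.29],[0,0,0.32]]}}

```text
time: 3.53
position: [0.6389, -0.0429, 0.1378]
tool_rot: [1.978, 2.439, -0.0]
ft_force: [-1.1, 0.1, -0.7]
grip_width: 0.008
grip_force: 0.0
```

```bash
cat > lev.py <<'E'
from h import *
import sys
C=cam("top");im=get_image("top"); hsv=cv2.cvtColor(im,cv2.COLOR_RGB2HSV)
if len(sys.argv)>1: save(sys.argv[1],cv2.resize(im[125:255,225:345],None,fx=4,fy=4,interpolation=2))
s=get_state(); v=s["position"][:2]-D; print("pos",s["position"].round(4))
E
python3 - <<'E'
exec(open("lev.py").read())
save("t2",cv2.resize(im[110:255,215:345],None,fx=4,fy=4,interpolation=2))
push(27,0);push(15,0);push(6,0);push(-3,0)
E
```

```text
pos [ 0.6388 -0.043   0.1378]
shift [ 2.  -0.2  0.8] dr [ 0.     0.001 -0.007] F [-0.1 -0.4  0.8] t 3.58
shift [-7.9  2.5  0.8] dr [0.001 0.001 0.203] F [-0.1 -0.4  0.8] t 3.58
shift [-15.6   3.1   0.8] dr [0.001 0.001 0.36 ] F [-0.1 -0.4  0.8] t 3.58
shift [-23.3   2.6   0.8] dr [0.001 0.001 0.517] F [-0.1 -0.4  0.8] t 3.58
```

View pics/t2.png

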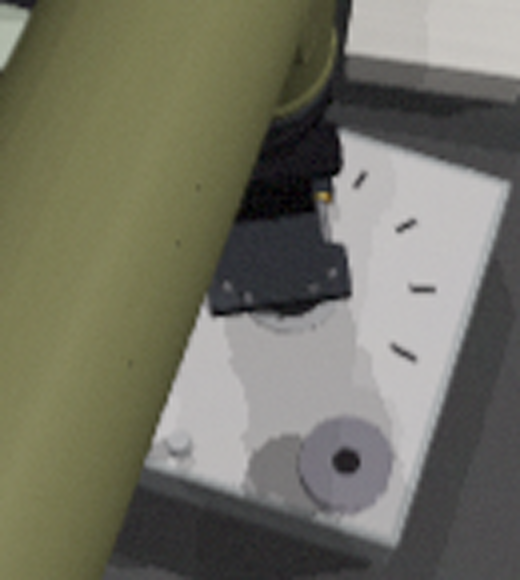

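Emit:
{"fn": "send_rows", "kwargs": {"xyz": [[-2,0.5,0.5],[-4,1,0.5],[-6,2,0.5],[-8,2.5,0.5],[-10,2.7,0.5],[-12,3,0.5],[-13,3,0.5],[-13,3,0.5],[-13,3,0.5],[-13,3,0.5]], "dr": [[0,0,0.05],[0,0,0.1],[0,0,0.15],[0,0,0.2],[0,0,0.25],[0,0,0.29],[0,0,0.31],[0,0,0.31],[0,0,0.31],[0,0,0.31]]}}

```text
time: 4.42
position: [0.6439, -0.0534, 0.1371]
tool_rot: [-2.326, -2.111, -0.0]
ft_force: [-2.0, 2.9, 0.1]
grip_width: 0.01
grip_force: 1.1
```

```bash
python3 -c "
from h import *
push(9,0);push(0,0);push(-3,0)"
```

```text
shift [-1.6  0.7  0.1] dr [-0.    -0.     0.003] F [-2.   2.9  0.1] t 4.42
shift [-9.1  2.9  0. ] dr [-0.   -0.    0.16] F [-2.   2.9  0.1] t 4.42
shift [-11.6   3.4   0. ] dr [-0.    -0.     0.212] F [-2.   2.9  0.1] t 4.42
```

Lever now resists with about 3.5 N near 11°, so it was resting at setting 3. Pushing over the next crest.

Emit:
{"fn": "send_rows", "kwargs": {"xyz": [[-1.5,0.5,0],[-3,1,0],[-4.5,1.5,0],[-6,2,0],[-7.5,2.5,0],[-9,2.9,0],[-10.5,3.2,0],[-12,3.4,0],[-12,3.4,0],[-12,3.4,0]], "dr": [[0,0,0.02],[0,0,0.04],[0,0,0.07],[0,0,0.1],[0,0,0.13],[0,0,0.16],[0,0,0.19],[0,0,0.21],[0,0,0.21],[0,0,0.21]]}}

```text
time: 5.25
position: [0.6464, -0.0669, 0.1372]
tool_rot: [2.535, 1.853, -0.0]
ft_force: [-0.3, -0.6, 0.4]
grip_width: 0.004
grip_force: 0.0
```

```bash
python3 -c "
from h import *
push(-3,0);push(-15,0);push(-21,0)"
```

```text
shift [ 1.4 -0.7  0.2] dr [0.001 0.001 0.   ] F [-0.3 -0.6  0.4] t 5.25
shift [-8.5  1.9  0.2] dr [0.001 0.001 0.21 ] F [-0.3 -0.6  0.4] t 5.25
shift [-13.6   2.4   0.2] dr [0.001 0.001 0.315] F [-0.3 -0.6  0.4] t 5.25
```

Snapped to setting 4. Now the third click, with the same contact check first.

Emit:
{"fn": "send_rows", "kwargs": {"xyz": [[-2,0.5,0],[-4,1,0],[-6,1.5,0],[-8,1.9,0],[-10,2,0],[-12,2.2,0],[-13.5,2.4,0],[-13.5,2.4,0],[-13.5,2.4,0],[-13.5,2.4,0]], "dr": [[0,0,0.05],[0,0,0.1],[0,0,0.15],[0,0,0.2],[0,0,0.25],[0,0,0.29],[0,0,0.31],[0,0,0.31],[0,0,0.31],[0,0,0.31]]}}

```text
time: 6.08
position: [0.6446, -0.0792, 0.1371]
tool_rot: [-2.791, -1.442, -0.001]
ft_force: [1.2, 1.1, 0.2]
grip_width: 0.006
grip_force: 1.1
```

```bash
python3 -c "
from h import *
push(-21,0);push(-33,0)"
```

```text
shift [-1.2  0.8  0.1] dr [-0.    -0.     0.006] F [1.2 1.1 0.2] t 6.08
shift [-11.1   3.4   0.1] dr [-0.    -0.     0.216] F [1.2 1.1 0.2] t 6.08
```

Emit:
{"fn": "send_rows", "kwargs": {"xyz": [[-1.5,0.5,0],[-3,1,0],[-4.5,1.5,0],[-6,2,0],[-7.5,2.5,0],[-9,2.9,0],[-10,3.1,0],[-11,3.4,0],[-11,3.4,0],[-11,3.4,0]], "dr": [[0,0,0.03],[0,0,0.06],[0,0,0.09],[0,0,0.12],[0,0,0.15],[0,0,0.18],[0,0,0.2],[0,0,0.21],[0,0,0.21],[0,0,0.21]]}}

```text
time: 6.92
position: [0.6408, -0.0908, 0.1371]
tool_rot: [2.927, 1.14, -0.0]
ft_force: [-0.9, 0.2, 0.4]
grip_width: 0.004
grip_force: 0.0
```

```bash
python3 -c "
from h import *
push(-33,0);push(-33,25);push(-33,25,.23)"
```

```text
shift [ 0.4 -0.3  0.1] dr [0.    0.    0.005] F [-0.9  0.2  0.4] t 6.92
shift [25.4 -0.2  0.1] dr [0.    0.    0.005] F [-0.9  0.2  0.4] t 6.92
shift [ 25.4  -0.2 -92.9] dr [0.    0.    0.005] F [-0.9  0.2  0.4] t 6.92
```

Emit:
{"fn": "send_rows", "kwargs": {"xyz": [[6,0,0],[12,0,0],[15,0,0],[15,0,-15],[15,0,-30],[15,0,-45],[15,0,-60],[15,0,-75],[15,0,-90],[15,0,-93]], "dr": [[0,0,0],[0,0,0],[0,0,0],[0,0,0],[0,0,0],[0,0,0],[0,0,0],[0,0,0],[0,0,0],[0,0,0]]}}

```text
time: 7.75
position: [0.6535, -0.0803, 0.2328]
tool_rot: [2.925, 1.141, 0.006]
ft_force: [0.7, -0.1, -0.7]
grip_width: 0.004
grip_force: 0.0
```

```bash
python3 -c "
from h import *
s=get_state();t=s['tool_rot'];Rm=R.from_rotvec(t).as_matrix();ax=np.arctan2(Rm[1,0],Rm[0,0]);print(ax,s['joint_positions'].round(2))
need(.4916,-.3383,.23,ax)"
```

```text
0.7436712903106519 [-0.55  0.43  0.86  1.47 -0.33  1.39 -0.5 ]
shift [-293.8   80.3    2.2] dr [ 0.003 -0.003 -0.   ] F [ 0.7 -0.1 -0.7] t 7.75
```

Emit:
{"fn": "send_rows", "kwargs": {"xyz": [[-28,8,0],[-60,16,0],[-92,25,0],[-124,34,0],[-156,43,0],[-188,51,0],[-220,60,0],[-252,69,0],[-280,76,1],[-294,80,2]], "dr": [[0,0,0],[0,0,0],[0,0,0],[0,0,0],[0,0,0],[0,0,0],[0,0,0],[0,0,0],[0,0,0],[0,0,0]]}}

```text
time: 8.58
position: [0.4862, -0.342, 0.2279]
tool_rot: [2.929, 1.132, -0.002]
ft_force: [-0.1, -0.8, -0.8]
grip_width: 0.004
grip_force: 0.0
```

Run:
```python
from h import *
im=get_image("top"); C=cam("wrist"); w=get_image("wrist"); np.save("w3",w)
save("t3",np.hstack([cv2.resize(im[125:255,225:345],(369,400),interpolation=2),cv2.resize(w,(430,322)) if 0 else cv2.copyMakeBorder(cv2.resize(w,(430,322)),0,78,0,0,0)]))
print(proj(C,[.4916,-.3383,.076]))
need(.4916,-.3383,.1,.7437)
```

```text
[[282.48099553 188.93899287]]
shift [  5.8   0.9 127.8] dr [ 0.     0.001 -0.007] F [ 0.1 -0.1  0.1] t 8.68
```

View pics/t3.png

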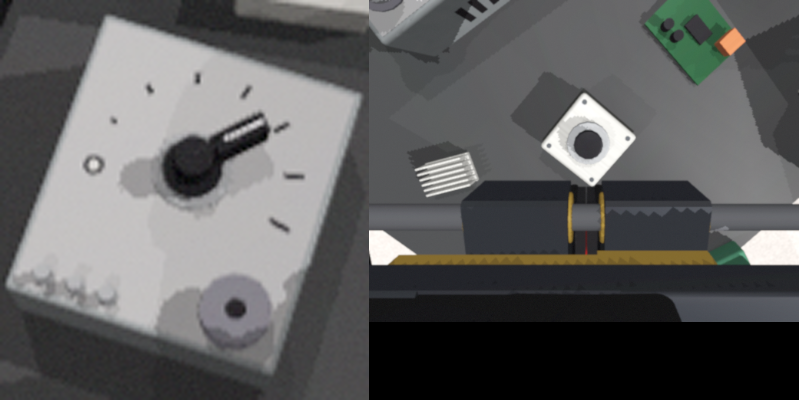

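The lever points at the fifth mark: its nose is at (268,125) in the left crop, with the bar right behind it. The button appears in the wrist image at ≈(285,189), predicted (282,189). Descending.

Emit:
{"fn": "send_rows", "kwargs": {"xyz": [[3,1,10],[6,1,25],[6,1,40],[6,1,55],[6,1,70],[6,1,85],[6,1,100],[6,1,115],[6,1,124],[6,1,127]], "dr": [[0,0,0],[0,0,0],[0,0,0],[0,0,0],[0,0,0],[0,0,0],[0,0,0],[0,0,0],[0,0,0],[0,0,0]]}}

```text
time: 9.52
position: [0.4949, -0.3321, 0.0984]
tool_rot: [-2.923, -1.143, 0.003]
ft_force: [-0.1, 0.4, -0.0]
grip_width: 0.004
grip_force: 0.0
```

Emit:
{"fn": "send_rows", "kwargs": {"xyz": [[0,0,1],[0,0,3],[0,0,5],[0,0,7],[0,0,8],[0,0,9],[0,0,10],[0,0,11],[0,0,11],[0,0,11]], "dr": [[0,0,0],[0,0,0],[0,0,0],[0,0,0],[0,0,0],[0,0,0],[0,0,0],[0,0,0],[0,0,0],[0,0,0]]}}

```text
time: 10.35
position: [0.4948, -0.335, 0.0904]
tool_rot: [2.927, 1.14, 0.001]
ft_force: [-0.3, 1.3, 2.6]
grip_width: 0.007
grip_force: 1.6
```

Emit:
{"fn": "send_rows", "kwargs": {"xyz": [[-1,0,1],[-2,0,2],[-3,0,3],[-3,0,3.5],[-3,0,4],[-3,0,4.5],[-3,0,5],[-3,0,5],[-3,0,5],[-3,0,5]], "dr": [[0,0,0],[0,0,0],[0,0,0],[0,0,0],[0,0,0],[0,0,0],[0,0,0],[0,0,0],[0,0,0],[0,0,0]]}}

```text
time: 11.18
position: [0.4938, -0.3361, 0.0872]
tool_rot: [-2.926, -1.141, -0.005]
ft_force: [-1.4, 6.7, 17.6]
grip_width: 0.004
grip_force: 8.7
```

17.6 N at 5.8 mm of travel: the button is bottomed out. Releasing.

Emit:
{"fn": "send_rows", "kwargs": {"xyz": [[0,0,-3],[0,0,-8],[0,0,-15],[0,0,-25],[0,0,-40],[0,0,-60],[0,0,-80],[0,0,-100],[0,0,-110],[0,0,-110]], "dr": [[0,0,0],[0,0,0],[0,0,0],[0,0,0],[0,0,0],[0,0,0],[0,0,0],[0,0,0],[0,0,0],[0,0,0]]}}

```text
time: 12.02
position: [0.4928, -0.3383, 0.1974]
tool_rot: [2.925, 1.138, 0.004]
ft_force: [0.2, -0.4, -0.7]
grip_width: 0.011
grip_force: 0.0
```

Run:
```python
from h import *
im=get_image("top"); s=get_state(); print(s["position"],s["ft_force"])
save("t4",im)
```

```text
[ 0.49232179 -0.33749024  0.19572693] [ 0.51730583 -0.1551806   0.66229336]
```

View pics/t4.png

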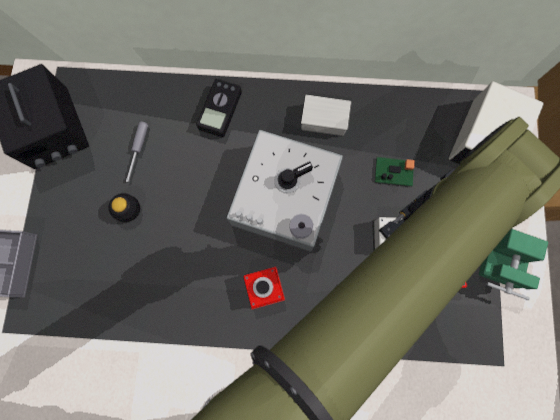

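The lever is still at setting 5 (nose ≈(310,167)). The visible bystanders are in place, and the tool is clear of the button.

```bash
python3 -c "
from bench import *
print(close_job())"
```

```text
the job is handed in; nothing more can be done
None
```

I pushed the selector three clicks from setting 2 to setting 5, then pressed the button on the aluminium box fully in (17.6 N, about 5.8 mm) and backed off; the job is handed in with no verdict shown, the last picture showed the lever still at 5 and the bystanders in view in place, but the arm hid the heatsink and the button, so I didn't see either at the end.

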